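# Clip the warmed colour bottles into the carrying caddy in their order

## Task

The chocolate colours are warm and are wanted at the spray booth: move the four colour bottles from the warmer to the clips of the carrying caddy, one to each clip and in the same left-to-right order as they stand in the warmer. Press each one straight down until it snaps past the spring and stands fully home on the caddy's deck, and keep the bottles upright all the while.

Things in the scene. Friction and masses are not known exactly. Their poses are not given: they have to be found in the camera images.
- nozzle_mid (a point): White plastic colour bottle, 88 mm tall, with a pointed grey cone nozzle on a 31 mm collar. Point: on its axis half-way up, 44 mm above its underside; z up. Same below as the others: foot ring 46 mm across, 11 mm high, underside bevelled to 36 mm; straight round body 40 mm across from 11 to 60 mm; best gripped about 52 mm up, clear of the clip. 0.1 to 0.21 kg.
- widecap_mid (a point): White plastic colour bottle, 78 mm tall, with a broad flat grey screw cap, 45 mm across (wider than the body). Point: on its axis half-way up, 39 mm above its underside; z up. Same below as the others: foot ring 46 mm across, 11 mm high, underside bevelled to 36 mm; straight round body 40 mm across from 11 to 60 mm; best gripped about 52 mm up, clear of the clip. 0.1 to 0.21 kg.
- flip_mid (a point): White plastic colour bottle, 82 mm tall, with a narrow 23 mm round grey cap with a thin flat flip tab, 30 x 8 mm across its top. Point: on its axis half-way up, 41 mm above its underside; z up. Same below as the others: foot ring 46 mm across, 11 mm high, underside bevelled to 36 mm; straight round body 40 mm across from 11 to 60 mm; best gripped about 52 mm up, clear of the clip. 0.1 to 0.21 kg.
- bulb_mid (a point): White plastic colour bottle, 86 mm tall, with a 25 mm collar and a black rubber dropper bulb with a 19 mm ball end. Point: on its axis half-way up, 43 mm above its underside; z up. Same below as the others: foot ring 46 mm across, 11 mm high, underside bevelled to 36 mm; straight round body 40 mm across from 11 to 60 mm; best gripped about 52 mm up, clear of the clip. 0.1 to 0.21 kg.
- cup_nozzle: The fixed aluminium cup of the warmer in which the nozzle bottle stands at the start; the four cups look alike and stay put. 64 mm across, 22 mm high, 3 mm floor, 6 mm of play round the bottle's foot. Origin: centre of its underside.
- cup_widecap: The fixed aluminium cup of the warmer in which the widecap bottle stands at the start; the four cups look alike and stay put. 64 mm across, 22 mm high, 3 mm floor, 6 mm of play round the bottle's foot. Origin: centre of its underside.
- cup_flip: The fixed aluminium cup of the warmer in which the flip bottle stands at the start; the four cups look alike and stay put. 64 mm across, 22 mm high, 3 mm floor, 6 mm of play round the bottle's foot. Origin: centre of its underside.
- cup_bulb: The fixed aluminium cup of the warmer in which the bulb bottle stands at the start; the four cups look alike and stay put. 64 mm across, 22 mm high, 3 mm floor, 6 mm of play round the bottle's foot. Origin: centre of its underside.
- warmer: Fixed steel trough 110 (x) x 320 (y) x 70 mm high, black control strip on its front (-x). Origin: centre of underside; y along the row, to the left seen from the robot. The four cups stand on its inner floor, 45 mm up, at y = +105, +35, -35, -105 mm; bottles stand 48 mm above the bench, the trough's rim 22 mm above their undersides.
- caddy: Fixed grey base 105 (x) x 310 (y) mm, deck 16 mm up. Origin: centre of underside; y to the left seen from the robot. Clips at x 0, y +105, +35, -35, -105 mm: sprung steel leaves at -x and +x, mouth 56 mm wide 28 mm over the deck, ridges 12 mm over it, 41 mm apart. Dividers 22 mm, end bars 35 mm high. Set in, a bottle stays up on the ridges; pushed down with 5-15 N it snaps in.

How it is judged:
By the outcome, as a careful person would: the job done as asked, in the order asked, and still so for the second after the job is handed in, with the robot touching nothing.
It also fails if it takes over 109 s, if anything falls off the work surface, if the arm or the gripper's body presses on something with over 40 N, if the wrist force passes 120 N, or if a joint passes its speed limit or range.

## Robot

A 7-joint arm with a two-finger parallel gripper is mounted at the origin on the work surface. World frame = base frame: x ahead of the robot, y to its left, z up, the work surface at z = 0. Lengths are in m, angles in rad, forces in N, time in s.
With the tool pointing down it reaches from about 0.4 to 0.875 m from the base axis. Payload 6.5 kg.
Tool frame: the origin (TCP) lies at the very end of the fingers, on their centre line; the grasp point (between the pads) lies env.grip_point_offset behind it (env.grip_point_offset is the distance from the TCP to the grasp point, in m); z points along the fingers, y is the line along which they close (so a half turn about z gives the same grasp; the last joint's range is limited). The gripper opens to 88 mm and grips with 3 to 60 N. Pads are 18 mm wide; open, the fingers measure 123 mm over their backs; the gripper's body (75 mm by 187 mm) begins 45 mm behind the grasp point.
Start: joints at [1.262, 0.536, -0.004, 1.538, 0.003, 1.067, -0.071], TCP at [0.156, -0.631, 0.239] pointing down, gripper open.
Joint ranges: [-2.7, 2.7], [-0.37, 2.16], [-1.27, 1.26], [0.24, 2.4], [-1.31, 4.45], [0.19, 1.91], [-2.76, 2.76]. Speed limits (rad/s): [2.39, 2.39, 3.14, 3.14, 3.14, 3.14, 3.14].

## Interface

Orientations are given as a unit quaternion [x, y, z, w].
In Python, from station import monitor, optics, workorder, env gives the robot as it stands.
- The arm moves only by the shell command python3 -m handwheel 'ROWS'. ROWS is text: rows parted by semicolons, each of 5 numbers parted by spaces: the shift along the tool's x, y, z in cm, then the turn about the tool's z in degrees, then the closure in counts, from 0 (fully open) to 255 (shut). A call has 1 to 8 rows; each row is the pose to reach, as a shift and turn from the pose commanded when the call began, along the tool's axes at that moment; what a row does not reach only later rows make up. A row lasts 1/10 s, in which the tool goes at most 50 mm and 8.59 degrees, less where a joint would pass 70% of its speed; a pose out of reach is approached as far as the arm can. A call with a gripper value outside its range is refused whole. The fingers move at their own pace and stop on an object; the grip force is fixed at half the most. Time passes only in rows, so rows that repeat a pose let the fingers close. It gives the time, the measured TCP pose, the force, the opening and the grip force at its end, in the units of the state.
- monitor.get_state(): the state, without advancing time (a new reading comes with each control period).
- optics.grab_frame(name): name is "side" or "top" or "wrist"; returns a dict with "frame" (400x640x3 uint8, red, green, blue), "z_map" (400x640 float32, m along the optical axis (not along the pixel's ray), 0 where there is no reading), "fx", "fy", "cx", "cy" (pixels), "R" (3x3) and "t" (3): a world point X has camera coordinates R X + t. Camera axes: x right, y down, z forward; pixel columns grow to the right and rows downward; lengths in m; the calibration is good to about 2 mm. A picture is of the moment at which its call begins.
- workorder.finish_job(): hands the job in; it is judged then, once.
The state is a dict: "t": time; "q": joint angles; "qd": joint speeds; "joint_torque": joint torques, N m; "tool_pos": TCP position; "ee_rot": TCP orientation; "force": force on the tool from outside, world axes, zero at the start; "moment": the same for the moment, N m; "opening": finger opening in m; "grip_force": force on a finger pad.
Only numpy, scipy, OpenCV 4.12 (cv2) and the standard library are available. Lean on these libraries where they do the work, as an engineer would, in place of code of your own. Each camera call takes 0.05 s, during which the arm holds its last target. There are 200 camera calls.

## Working session

There is one attempt and no reset: what is moved stays moved. The work goes in short steps, Python scripts to look and compute and a shell command to move; the robot and the scene stay as the last step left them, time stands still between calls to the robot, and variables do not carry over. Pictures are saved under pics/ and viewed, at most 14 in all, crops included, and the job is handed in when it is done.

```bash
ls; mkdir -p pics; python3 - <<'E'
from station import monitor, optics, env
import cv2
s=monitor.get_state(); print(s, env.grip_point_offset)
for n in ("top","side"):
    f=optics.grab_frame(n); print(n,f["R"],f["t"],f["fx"],f["cx"],f["cy"])
    cv2.imwrite(f"pics/{n}0.png",f["frame"][:,:,::-1])
    import numpy as np; np.savez(f"{n}0.npz",**f)
E
```

```text
pics
{'t': 0.0, 'q': array([ 1.26180413,  0.53717261, -0.00444206,  1.53885653,  0.00257175,
        1.06731798, -0.07120837]), 'qd': array([-0.00010342, -0.00063136,  0.00051467,  0.00133181, -0.00041024,
       -0.00169136, -0.00012421]), 'joint_torque': array([-1.68355027e-04, -5.70980895e+01,  9.90926921e-01, -2.51596874e+01,
       -5.62024734e-02,  1.79147796e-02,  1.48891536e-04]), 'tool_pos': array([ 0.1561132 , -0.63033686,  0.23784135]), 'ee_rot': array([ 9.92636960e-01,  1.21124324e-01, -1.56298462e-04, -8.60339963e-04]), 'force': array([ 0.34651559, -0.2992283 , -0.23645012]), 'moment': array([-0.06191505, -0.01478051,  0.0019969 ]), 'grip_force': 0.0, 'opening': 0.08828115600285993} 0.0187
top [[-0.02423151 -0.9993336  -0.02729807]
 [-0.99212728  0.02739484 -0.12220061]
 [ 0.122867    0.02412206 -0.99212994]] [0.03094289 0.54907415 1.26639098] 467.61132245727254 323.5904488910367 191.09816717071686
side [[-0.94603054 -0.32332664 -0.02204789]
 [-0.16754648  0.54619525 -0.82073072]
 [ 0.27740656 -0.77274228 -0.57088963]] [0.50838424 0.16180922 0.69172237] 361.45715804172625 325.47914538678674 193.88395119869642
```

View pics/top0.png

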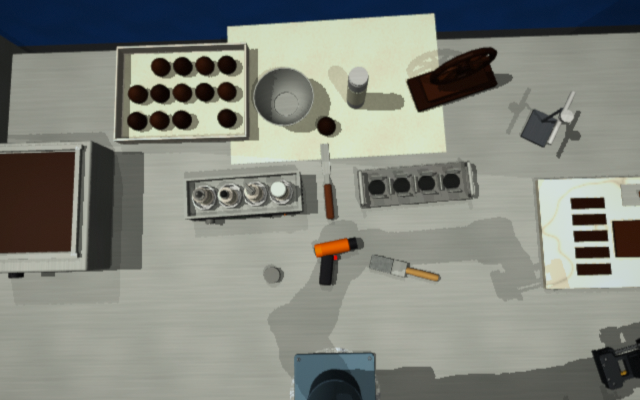

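View pics/side0.png

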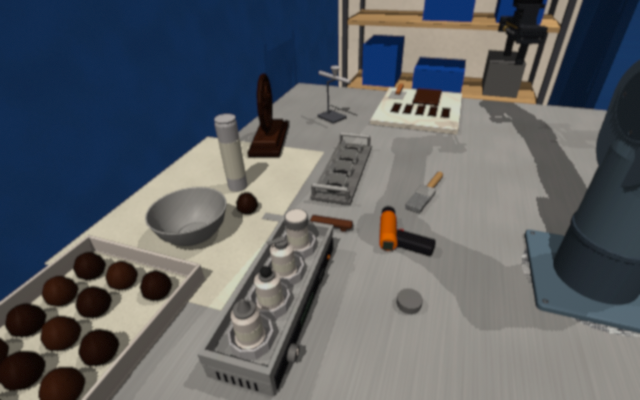

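The top view shows the warmer at px (187–301, 170–218), with four bottles at about (204,195), (230,195), (256,192) and (282,190). The caddy is at (358–480, 160–207), with dark clip discs at about (376,187), (401,185), (427,183) and (452,181). The side view shows the same left-to-right order: nozzle, bulb, flip, widecap.

```bash
cat > h.py <<'E'
import numpy as np, cv2
def pts(f):
    v,u=np.mgrid[0:400,0:640]; z=f["z_map"]
    c=np.stack([(u-f["cx"])/f["fx"]*z,(v-f["cy"])/f["fy"]*z,z],-1)
    return (c-f["t"])@f["R"]
def ray(f,u,v,h):
    d=f["R"].T@np.array([(u-f["cx"])/f["fx"],(v-f["cy"])/f["fy"],1]); o=-f["R"].T@f["t"]
    return o+d*(h-o[2])/d[2]
E
python3 - <<'E'
import numpy as np,cv2
from h import *
f=dict(np.load("top0.npz")); P=pts(f); print(np.median(P[300:340,100:250,2]))
g=cv2.cvtColor(f["frame"],cv2.COLOR_RGB2GRAY)
m=np.zeros_like(g); m[165:205,355:485]=(g[165:205,355:485]<55)*255
n,l,s,c=cv2.connectedComponentsWithStats(m)
for i in range(1,n):
    if s[i,4]>60: print("spot",c[i].round(1),s[i],ray(f,*c[i],.016).round(4))
# bottles: points higher than 0.115 in warmer region
hm=np.zeros_like(g); hm[160:225,180:310]=(P[160:225,180:310,2]>.10)*255
n,l,s,c=cv2.connectedComponentsWithStats(hm)
for i in range(1,n):
    if s[i,4]>8:
        q=P[l==i]; print("bot",c[i].round(1),s[i,4],((q.min(0)+q.max(0))/2).round(4),q.max(0).round(4))
# warmer rim
rm=np.zeros_like(g); rm[160:225,180:310]=((abs(P[160:225,180:310,2]-.07)<.006))*255
q=P[rm>0][:,:2].astype(np.float32); print("rim",len(q),cv2.minAreaRect(q))
rm=np.zeros_like(g); rm[155:215,350:490]=(P[155:215,350:490,2]>.03)*255
rm2=np.zeros_like(g); rm2[155:215,350:490]=(P[155:215,350:490,2]>.012)*255
for r in (rm,rm2):
    q=P[r>0][:,:2].astype(np.float32); print("caddy",len(q),cv2.minAreaRect(q))
cv2.imwrite("pics/crop.png",cv2.resize(f["frame"][150:225,180:490,::-1],None,fx=2.55,fy=2.55,interpolation=cv2.INTER_CUBIC))
E
```

```text
-0.00044042094642588847
spot [450.8 180.8] [443 174  17  15 205] [ 0.5711 -0.3406  0.016 ]
spot [425.9 182.7] [418 176  17  14 202] [ 0.5676 -0.2709  0.016 ]
spot [401.  184.9] [393 178  17  15 203] [ 0.5635 -0.2009  0.016 ]
spot [376.2 187. ] [368 180  17  15 202] [ 0.5595 -0.1312  0.016 ]
bot [277.9 189.3] 243 [0.5467 0.1326 0.1197] [0.5686 0.1535 0.1322]
bot [251.1 191.1] 196 [0.5452 0.2048 0.1174] [0.5652 0.2248 0.1345]
bot [199.7 195. ] 191 [0.5392 0.3436 0.1193] [0.558  0.3645 0.1381]
bot [225.  194.8] 187 [0.4733 0.1398 0.7122] [0.5567 0.2943 1.3244]
rim 1093 ((0.5421137809753418, 0.2395002841949463), (0.11095906049013138, 0.3213888108730316), 2.509383201599121)
caddy 684 ((0.5451453924179077, -0.18591488897800446), (0.1779661625623703, 0.4266507923603058), 19.551239013671875)
caddy 3886 ((0.5450193285942078, -0.1862291544675827), (0.17984770238399506, 0.4261830151081085), 19.238420486450195)
```

View pics/crop.png

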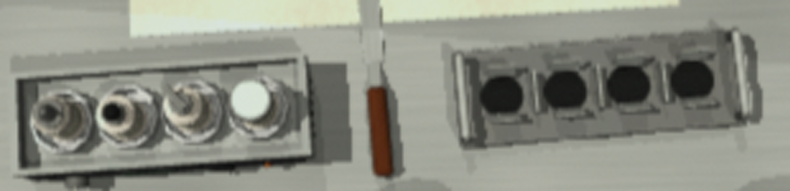

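The crop shows the bottles, left to right: nozzle, bulb, flip, widecap. The caddy is empty, with its four discs at crop x of about 502, 565, 628 and 692. I'll go over the caddy first, turning the tool so the fingers close along x.

```bash
cat >> h.py <<'E'
from scipy.spatial.transform import Rotation as Ro
def go(s,target,yaw):
    "shift (cm, tool axes) and turn (deg) from the measured pose; yaw = world direction (deg) wanted for tool y"
    R=Ro.from_quat(s["ee_rot"]).as_matrix()
    d=R.T@(np.array(target)-s["tool_pos"])*100
    return d.round(2), round(-((yaw-np.degrees(np.arctan2(R[1,1],R[0,1]))+180)%360-180),2)
E
python3 -m handwheel '43 -30 -6 -79.3 0;43 -30 -6 -79.3 0;43 -30 -6 -79.3 0;43 -30 -6 -79.3 0;43 -30 -6 -79.3 0;43 -30 -6 -79.3 0;43 -30 -6 -79.3 0;43 -30 -6 -79.3 0'
python3 -c "
from h import *; from station import monitor
s=monitor.get_state(); print(s['q']); print(go(s,[.50,-.236,.30],3.2))"
```

```text
t: 0.9
tool_pos: [0.4187, -0.3301, 0.2843]
ee_rot: [0.749, 0.663, -0.0, -0.0]
force: [0.3, -0.3, -0.6]
opening: 0.0885
grip_force: 0.0
[ 0.90331068  0.31627144 -0.39502784  1.77940932  0.13695073  1.0730931
  0.33822704]
(array([10.33,  6.92, -1.57]), np.float64(-10.19))
```

```bash
python3 -m handwheel '10.3 6.9 -1.6 -10.2 0;10.3 6.9 -1.6 -10.2 0;10.3 6.9 -1.6 -10.2 0;10.3 6.9 -1.6 -10.2 0;10.3 6.9 -1.6 -10.2 0'
python3 - <<'E'
from h import *; from station import monitor,optics
f=optics.grab_frame("wrist"); s=monitor.get_state(); print(s['tool_pos'],s['ee_rot'],-f["R"].T@f["t"])
np.savez("w1.npz",**f); cv2.imwrite("pics/w1.png",f["frame"][:,:,::-1])
E
```

```text
t: 1.4
tool_pos: [0.4992, -0.2386, 0.2997]
ee_rot: [0.689, 0.725, -0.0, -0.0]
force: [-0.5, -0.5, 0.6]
opening: 0.0878
grip_force: 0.0
[ 0.4985452  -0.23959305  0.29963276] [ 6.89688768e-01  7.24105532e-01 -6.45563288e-04 -4.06591879e-04] [ 0.49460425 -0.15418277  0.445854  ]
```

View pics/w1.png

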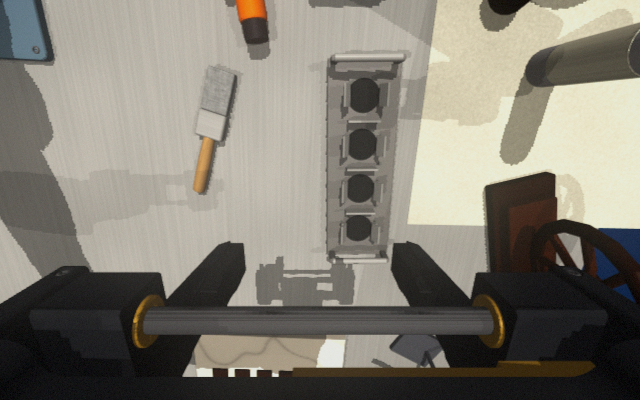

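The wrist view shows the caddy at px (328–405, 52–262), with clip discs at about (364,95), (361,144), (360,188) and (358,228). The fingers straddle the lower part of the frame.

```bash
python3 - <<'E'
from h import *
f=dict(np.load("w1.npz")); P=pts(f)
g=cv2.cvtColor(f["frame"],cv2.COLOR_RGB2GRAY)
m=np.zeros_like(g); m[70:245,335:395]=(g[70:245,335:395]<50)*255
m=cv2.morphologyEx(m,cv2.MORPH_OPEN,np.ones((7,7)))
n,l,s,c=cv2.connectedComponentsWithStats(m); C=[]
for i in range(1,n):
    if s[i,4]>200:
        x,y,w,h=s[i,:4]; p=ray(f,x+w/2-.5,y+h/2-.5,.016); C.append(p); print(c[i].round(1),s[i],p.round(4),np.median(P[l==i][:,2]).round(4),ray(f,x+w,c[i][1],.016)[0]-ray(f,x,c[i][1],.016)[0])
C=np.array(C); print(C.mean(0), np.degrees(np.arctan2(C[-1,0]-C[0,0],C[0,1]-C[-1,1])))
# end bars by height
for (a,b) in ((50,66),(245,265)):
    z=P[a:b,325:412]; q=z[(z[...,2]>.028)&(z[...,2]<.045)]; print("bar",len(q),q[:,:2].min(0),q[:,:2].max(0))
# leaves height profile along row of clip 2
print((P[188,330:400]*1000).astype(int)[:,[0,2]].tolist())
E
```

```text
<stdin>:10: RuntimeWarning: Mean of empty slice.
  ret = ret.dtype.type(ret / rcount)
Traceback (most recent call last):
IndexError: too many indices for array: array is 1-dimensional, but 2 were indexed
```

```bash
python3 - <<'E'
from h import *
f=dict(np.load("w1.npz")); P=pts(f)
g=cv2.cvtColor(f["frame"],cv2.COLOR_RGB2GRAY)
C=[]
for u,v in ((364,95),(361,144),(360,188),(358,228)):
    th=g[v,u]+25
    m=np.zeros_like(g); m[v-22:v+23,u-22:u+23]=(g[v-22:v+23,u-22:u+23]<th)*255
    m=cv2.morphologyEx(m,cv2.MORPH_OPEN,np.ones((9,9)))
    n,l,s,c=cv2.connectedComponentsWithStats(m); i=l[v,u]
    x,y,w,h=s[i,:4]; p=ray(f,x+w/2-.5,y+h/2-.5,.016); C.append(p); print(g[v,u],s[i],p.round(4),np.median(P[l==i][:,2]).round(4),(ray(f,x+w,v,.016)[0]-ray(f,x,v,.016)[0]).round(4))
C=np.array(C); print(C.mean(0), np.degrees(np.arctan2(C[-1,0]-C[0,0],C[0,1]-C[-1,1])))
for (a,b) in ((50,70),(245,265)):
    z=P[a:b,325:412]; q=z[(z[...,2]>.028)&(z[...,2]<.045)]; print("bar",len(q),q[:,:2].min(0),q[:,:2].max(0))
print((P[188,330:400:2]*1000).astype(int)[:,[0,2]].tolist())
E
```

```text
53 [351  78  29  34 858] [ 0.5613 -0.1301  0.016 ] 0.0168 0.0421
52 [349 128  27  31 727] [ 0.5639 -0.1994  0.016 ] 0.0168 0.0414
54 [348 174  26  28 624] [ 0.5686 -0.27    0.016 ] 0.0168 0.042
50 [347 215  24  25 530] [ 0.5721 -0.3393  0.016 ] 0.0167 0.0407
[ 0.56648603 -0.23471344  0.016     ] 2.9649840908511536
bar 37 [ 0.50655349 -0.09345071] [ 0.60459522 -0.08147787]
bar 66 [ 0.52392282 -0.38655122] [ 0.62154709 -0.37842598]
[[519, 15], [522, 15], [525, 16], [529, 16], [532, 15], [535, 16], [535, 45], [539, 40], [543, 34], [548, 17], [551, 16], [554, 17], [557, 17], [561, 17], [564, 16], [567, 17], [571, 15], [573, 18], [577, 17], [580, 16], [583, 16], [586, 17], [587, 30], [589, 35], [591, 39], [593, 45], [603, 16], [606, 16], [609, 17], [612, 16], [616, 15], [624, 0], [627, 0], [630, 0], [633, 1]]
```

```bash
python3 -m handwheel '29.7 5.8 0 0.3 0;29.7 5.8 0 0.3 0;29.7 5.8 0 0.3 0;29.7 5.8 0 0.3 0;29.7 5.8 0 0.3 0;29.7 5.8 0 0.3 0;29.7 5.8 0 0.3 0;29.7 5.8 0 0.3 0'
python3 - <<'E'
from h import *; from station import monitor,optics
f=optics.grab_frame("wrist"); s=monitor.get_state(); print(s['tool_pos'],s['ee_rot'],-f["R"].T@f["t"])
np.savez("w2.npz",**f); cv2.imwrite("pics/w2.png",f["frame"][:,:,::-1])
E
```

```text
t: 2.25
tool_pos: [0.5424, 0.0606, 0.2998]
ee_rot: [0.691, 0.723, -0.001, -0.0]
force: [0.3, -1.0, -0.1]
opening: 0.0886
grip_force: 0.0
[0.54247102 0.05887287 0.29971299] [ 6.91867743e-01  7.22023782e-01 -8.14501812e-04  1.45448833e-04] [0.53819013 0.14511078 0.44585889]
```

View pics/w2.png

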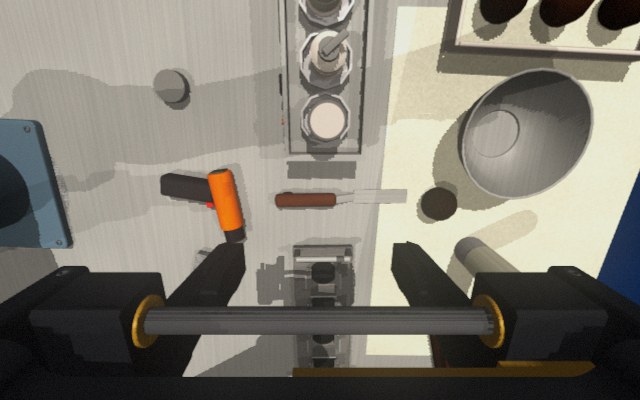

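The wrist view shows the widecap's pale disc at (327,120), the flip bottle at (328,52), and the bulb at the top edge near (325,5).

```bash
python3 - <<'E'
from h import *; from station import monitor
f=dict(np.load("w2.npz")); P=pts(f)
m=np.zeros((400,640),np.uint8); Z=P[95:150,290:365,2]; m[95:150,290:365]=(abs(Z-.126)<.006)*255
y,x=np.nonzero(m); (c,r)=cv2.minEnclosingCircle(np.c_[x,y].astype(np.float32)); print(len(x),c,r, np.median(P[m>0][:,2]),ray(f,*c,.126))
# flip body/cap: points > .10
m[:]=0; Z=P[15:90,290:365,2]; m[15:90,290:365]=(Z>.112)*255
q=P[m>0]; print(len(q),q.min(0),q.max(0),(q.min(0)+q.max(0))/2)
print(go(monitor.get_state(),[.5462,.1335,.10],2.5))
E
```

```text
1297 (326.09814453125, 119.57476806640625) 20.68157196044922 0.12635633323810033 [0.54735566 0.13477713 0.126     ]
849 [0.52973915 0.14511078 0.11200155] [0.56480458 0.22298282 0.44585889] [0.54727186 0.1840468  0.27893022]
(array([ 7.47,  0.71, 19.96]), np.float64(-0.06))
```

```bash
python3 -m handwheel '7.6 0.8 0 0 0;7.6 0.8 0 0 0;7.6 0.8 14 0 0;7.6 0.8 14 0 0;7.6 0.8 14 0 0;7.6 0.8 14 0 0'
python3 - <<'E'
from h import *; from station import monitor,optics
s=monitor.get_state(); print(s['tool_pos'],go(s,[.5474,.1348,.0813],2.5))
f=optics.grab_frame("wrist"); np.savez("w3.npz",**f);P=pts(f)
s=monitor.get_state(); print(s['tool_pos'],go(s,[.5474,.1348,.0813],2.5))
cv2.imwrite("pics/w3.png",f["frame"][:,:,::-1])
E
```

```text
t: 2.9
tool_pos: [0.5439, 0.1325, 0.1551]
ee_rot: [0.693, 0.721, -0.005, -0.002]
force: [-0.3, -0.8, -0.3]
opening: 0.0884
grip_force: 0.0
[0.54392046 0.13246849 0.15509067] (array([0.25, 0.43, 7.37]), np.float64(-0.16))
[0.54602568 0.13400503 0.15841449] (array([0.09, 0.18, 7.71]), np.float64(-0.13))
```

View pics/w3.png

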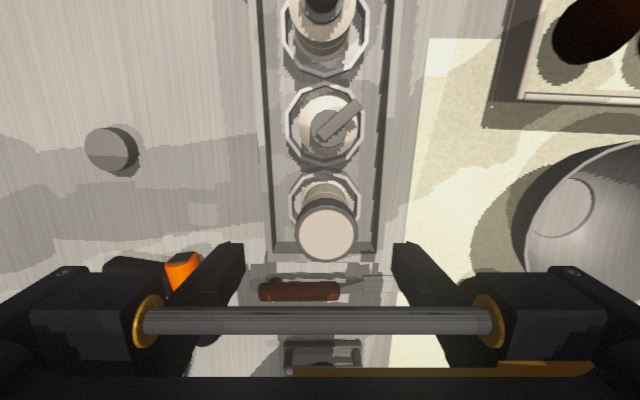

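The view shows the widecap centred between the fingers at (326,233), the flip bottle at (330,128) and the bulb at (322,5). Next I descend and grip.

```bash
python3 -m handwheel '0.1 0.1 7.7 0 0;0.1 0.1 7.7 0 0;0.1 0.1 7.7 0 0;0.1 0.1 7.7 0 0;0.1 0.1 7.7 0 255;0.1 0.1 7.7 0 255;0.1 0.1 7.7 0 255;0.1 0.1 7.7 0 255'
python3 - <<'E'
from h import *; from station import monitor
s=monitor.get_state(); print(s['tool_pos'],s['opening'],s['grip_force'])
f=dict(np.load("w3.npz"));P=pts(f)
m=np.zeros((400,640),bool); m[80:165,285:375]=True
m&=(P[...,2]>.103)&(P[...,2]<.14); q=P[m]; print(len(q),q.min(0),q.max(0),(q.min(0)+q.max(0))/2)
t=q[q[:,2]>.127]; print(len(t),t.min(0),t.max(0),t.mean(0))
E
```

```text
t: 3.75
tool_pos: [0.5485, 0.1384, 0.0839]
ee_rot: [0.691, 0.723, 0.0, 0.0]
force: [-0.1, -0.5, -0.3]
opening: 0.0585
grip_force: 0.0
[0.54853427 0.13841407 0.08388559] 0.058485504938057445 0.0
2945 [0.5263013  0.18602167 0.10639166] [0.56596879 0.22543636 0.13196077] [0.54613504 0.20572902 0.11917621]
773 [0.53522076 0.19547757 0.12700215] [0.56444775 0.22347162 0.13196077] [0.55121602 0.21085529 0.12978911]
```

```bash
python3 -m handwheel '0 0 0 0 255;0 0 0 0 255;0 0 0 0 255;0 0 0 0 255'; python3 -m handwheel '0 0 0 0 255'; python3 -m handwheel '0 0 0 0 255;0 0 0 0 255'
```

```text
t: 4.15
tool_pos: [0.5483, 0.1384, 0.0833]
ee_rot: [0.691, 0.723, 0.0, 0.0]
force: [0.7, -0.3, 1.4]
opening: 0.0425
grip_force: 30.0
t: 4.25
tool_pos: [0.5483, 0.1384, 0.0833]
ee_rot: [0.691, 0.723, 0.0, 0.0]
force: [0.6, -0.1, 1.4]
opening: 0.0429
grip_force: 30.0
t: 4.45
tool_pos: [0.5483, 0.1384, 0.0833]
ee_rot: [0.691, 0.723, 0.0, 0.0]
force: [0.3, 0.1, 1.4]
opening: 0.043
grip_force: 30.0
```

```bash
python3 -m handwheel '0 0 -4 0 255;0 0 -6 0 255;-47.5 0.2 -6 -0.5 255;-47.5 0.2 -6 -0.5 255;-47.5 0.2 -6 -0.5 255;-47.5 0.2 -6 -0.5 255;-47.5 0.2 -6 -0.5 255;-47.5 0.2 -6 -0.5 255'
python3 -c "
from h import *; from station import monitor
s=monitor.get_state();print(go(s,[.5717,-.3365,.1433],3.1))"
```

```text
t: 5.25
tool_pos: [0.5619, -0.1633, 0.1427]
ee_rot: [0.688, 0.726, -0.0, -0.001]
force: [1.3, 0.3, -2.0]
opening: 0.043
grip_force: 30.0
(array([-17.35,   0.05,  -0.07]), np.float64(-0.03))
```

```bash
python3 -m handwheel '-17.4 0.1 0 0 255;-17.4 0.1 0 0 255;-17.4 0.1 0 0 255;-17.4 0.1 0 0 255;-17.4 0.1 0 0 255;-17.4 0.1 0 0 255;-17.4 0.1 0 0 255'
cat > look.py <<'E'
import sys; from h import *; from station import monitor,optics
n=sys.argv[1]; f=optics.grab_frame("wrist"); np.savez(n+".npz",**f); cv2.imwrite(f"pics/{n}.png",f["frame"][:,:,::-1])
s=monitor.get_state(); print(s["tool_pos"].round(4))
E
python3 look.py p1
```

```text
t: 5.95
tool_pos: [0.5733, -0.3327, 0.1428]
ee_rot: [0.687, 0.727, 0.0, -0.001]
force: [1.0, 0.0, -1.3]
opening: 0.0431
grip_force: 30.0
[ 0.5734 -0.3327  0.143 ]
```

View pics/p1.png

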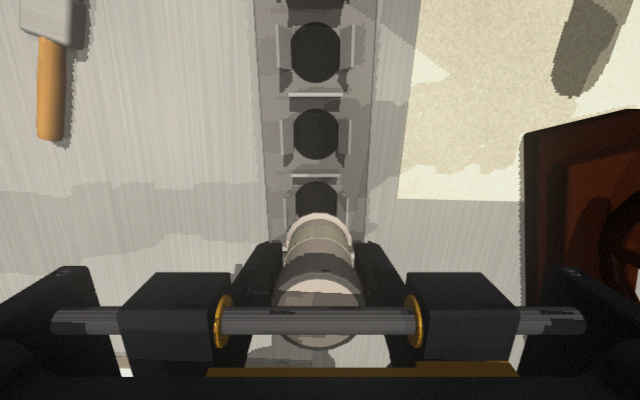

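The view shows the held widecap upright at (318,300), with its cap partly behind the gripper rod. The empty clips are at (316,53), (315,133) and (317,195).

```bash
python3 - <<'E'
from h import *
f=dict(np.load("p1.npz"));P=pts(f)
m=np.zeros((400,640),bool); m[200:355,265:375]=True
Q=P[m]
for z0,r in ((.1857,.0225),):
    q=Q[abs(Q[:,2]-z0)<.003]; print(len(q),q.min(0),q.max(0),"yc",q[:,1].max()-r, "xc",(q[:,0].min()+q[:,0].max())/2)
q=Q[(Q[:,2]>.1077)&(Q[:,2]<.122)]; print("foot",q.min(0),q.max(0),"yc",q[:,1].max()-.023)
for v in range(205,350,12): print(v,(P[v,318]*1000).round(1))
E
```

```text
3902 [ 0.54833972 -0.3592355   0.18270222] [ 0.59731176 -0.31386064  0.18863937] yc -0.3363606405213816 xc 0.5728257410244134
foot [ 0.55051068 -0.34113984  0.11310332] [ 0.595572   -0.31364091  0.12197884] yc -0.33664091066939617
205 [ 573.2 -342.5   16.8]
217 [ 571.8 -316.3  117.3]
229 [ 571.9 -316.5  136.3]
241 [ 571.9 -317.1  151.3]
253 [ 571.8 -315.3  168. ]
265 [ 571.8 -314.4  180.7]
277 [ 571.9 -317.6  185.3]
289 [ 572.2 -322.9  186.5]
301 [ 572.6 -330.3  185.1]
313 [ 571.3 -304.7  223. ]
325 [ 571.5 -308.3  223.8]
337 [ 573.7 -349.5  186.3]
349 [ 574.1 -357.4  185.7]
```

```bash
python3 -m handwheel '-0.4 -0.1 0 0 255;-0.4 -0.1 2.5 0 255;-0.4 -0.1 5 0 255;-0.4 -0.1 5.5 0 255;-0.4 -0.1 6 0 255;-0.4 -0.1 6.5 0 255;-0.4 -0.1 7 0 255;-0.4 -0.1 7 0 255'
```

```text
t: 6.8
tool_pos: [0.5723, -0.339, 0.0731]
ee_rot: [0.688, 0.726, -0.0, -0.0]
force: [0.3, 0.4, -2.0]
opening: 0.0429
grip_force: 30.0
```

```bash
python3 -m handwheel '0 0 0.3 0 255;0 0 0.6 0 255;0 0 0.8 0 255;0 0 1 0 255;0 0 1.2 0 255;0 0 1.2 0 255'; python3 -m handwheel '0 0 0.2 0 255;0 0 0.3 0 255;0 0 0.4 0 255;0 0 0.4 0 255'
```

```text
t: 7.4
tool_pos: [0.5721, -0.3393, 0.0613]
ee_rot: [0.688, 0.726, -0.0, -0.0]
force: [-2.5, 0.1, 1.4]
opening: 0.0432
grip_force: 30.0
t: 7.8
tool_pos: [0.5729, -0.3393, 0.0577]
ee_rot: [0.688, 0.726, 0.0, 0.001]
force: [-2.2, 0.3, 3.9]
opening: 0.0431
grip_force: 30.0
```

```bash
python3 -m handwheel '0 0 0.2 0 255;0 0 0.3 0 255;0 0 0.4 0 255;0 0 0.4 0 255';python3 -m handwheel '0 0 0.1 0 255;0 0 0.2 0 255;0 0 0.2 0 255'
```

```text
t: 8.2
tool_pos: [0.5715, -0.3386, 0.052]
ee_rot: [0.688, 0.726, -0.0, -0.001]
force: [-1.4, -0.4, -6.4]
opening: 0.0431
grip_force: 30.0
t: 8.5
tool_pos: [0.5721, -0.3391, 0.0513]
ee_rot: [0.688, 0.726, -0.0, -0.0]
force: [-2.7, -0.3, -1.2]
opening: 0.0428
grip_force: 30.0
```

```bash
python3 -m handwheel '0 0 0.1 0 255;0 0 0.2 0 255;0 0 0.2 0 255'; python3 -m handwheel '0 0 0.1 0 255;0 0 0.1 0 255'
```

```text
t: 8.8
tool_pos: [0.5725, -0.3395, 0.0512]
ee_rot: [0.688, 0.726, -0.0, 0.0]
force: [-8.2, 2.0, 12.6]
opening: 0.0429
grip_force: 30.0
t: 9.0
tool_pos: [0.5727, -0.3396, 0.0511]
ee_rot: [0.688, 0.726, -0.001, 0.001]
force: [-9.5, 2.1, 19.7]
opening: 0.0427
grip_force: 30.1
```

The bottle is home: TCP stopped at z 0.051 with the force rising. I release and return for the flip bottle.

```bash
python3 -m handwheel '0 0 -0.3 0 255;0 0 -0.3 0 0;0 0 -0.3 0 0;0 0 -0.3 0 0;0 0 -0.3 0 0;0 0 -5 0 0;0 0 -10 0 0;0 0 -10.8 0 0'
python3 -c "
from h import *; from station import monitor
s=monitor.get_state();print(go(s,[.5461,.2057,.158],2.5))"
```

```text
t: 9.8
tool_pos: [0.5763, -0.3402, 0.1626]
ee_rot: [0.688, 0.726, 0.002, 0.005]
force: [0.9, 0.1, 0.3]
opening: 0.0883
grip_force: 0.0
(array([54.67, -0.1 ,  0.2 ]), np.float64(0.56))
```

```bash
python3 -m handwheel '30 -1 0 0 0;30 -1 0 0 0;30 -1 0 0 0;30 -1 0 0 0;30 -1 0 0 0;30 -1 0 0 0'
python3 -c "
from h import *; from station import monitor
s=monitor.get_state();print(go(s,[.5461,.2057,.158],2.5))"
```

```text
t: 10.4
tool_pos: [0.546, -0.0382, 0.1561]
ee_rot: [0.688, 0.726, 0.0, 0.0]
force: [1.0, -0.1, 0.2]
opening: 0.0877
grip_force: 0.0
(array([24.36,  1.31, -0.19]), np.float64(0.56))
```

```bash
python3 -m handwheel '24.4 1.3 0 0.6 0;24.4 1.3 0 0.6 0;24.4 1.3 0 0.6 0;24.4 1.3 0 0.6 0;24.4 1.3 0 0.6 0;24.4 1.3 0 0.6 0;24.4 1.3 0 0.6 0;24.4 1.3 0 0.6 0'
cat > nxt.py <<'E'
import sys; from h import *
f=dict(np.load(sys.argv[1]+".npz")); P=pts(f); y0=float(sys.argv[2])
q=P[(P[...,2]>.103)&(P[...,2]<.14)&(abs(P[...,1]-y0)<.033)&(abs(P[...,0]-.545)<.033)]
print(len(q),q.min(0).round(4),q.max(0).round(4),((q.min(0)+q.max(0))/2).round(4))
E
python3 look.py w4; python3 nxt.py w4 .206; python3 nxt.py w4 .275; python3 nxt.py w4 .345
python3 -c "
from h import *; from station import monitor
s=monitor.get_state();print(go(s,[.5461,.2057,.083],2.5))"
```

```text
t: 11.2
tool_pos: [0.5465, 0.2026, 0.1557]
ee_rot: [0.692, 0.722, -0.001, 0.0]
force: [-0.5, -0.4, -0.5]
opening: 0.0882
grip_force: 0.0
[0.5466 0.2022 0.1558]
2110 [0.5259 0.1863 0.103 ] [0.5656 0.2258 0.1321] [0.5458 0.206  0.1176]
2815 [0.5191 0.2565 0.1064] [0.5586 0.296  0.1355] [0.5389 0.2762 0.1209]
2724 [0.5203 0.323  0.103 ] [0.5601 0.3493 0.1362] [0.5402 0.3362 0.1196]
(array([ 0.36, -0.04,  7.28]), np.float64(-0.17))
```

```bash
python3 -m handwheel '0.4 0 4 0 0;0.4 0 7.3 0 0;0.4 0 7.3 0 0;0.4 0 7.3 0 0;0.4 0 7.3 0 0'
```

```text
t: 11.75
tool_pos: [0.5474, 0.2081, 0.0849]
ee_rot: [0.692, 0.722, 0.001, 0.001]
force: [-0.3, 0.2, -1.0]
opening: 0.0882
grip_force: 0.0
```

```bash
python3 -m handwheel '-0.2 0 0.2 0 0;-0.2 0 0.2 0 0;-0.2 0 0.2 0 255;-0.2 0 0.2 0 255;-0.2 0 0.2 0 255;-0.2 0 0.2 0 255;-0.2 0 0.2 0 255;-0.2 0 0.2 0 255'; python3 -m handwheel '0 0 0 0 255;0 0 0 0 255;0 0 0 0 255'
```

```text
t: 12.55
tool_pos: [0.5461, 0.2062, 0.0811]
ee_rot: [0.692, 0.722, -0.0, -0.0]
force: [0.2, 0.4, -0.5]
opening: 0.0426
grip_force: 0.0
t: 12.85
tool_pos: [0.5463, 0.2062, 0.0812]
ee_rot: [0.692, 0.722, 0.0, 0.0]
force: [0.2, -0.6, -0.2]
opening: 0.039
grip_force: 30.0
```

```bash
python3 -m handwheel '0 0 -4 0 255;0 0 -6 0 255;-30 0.1 -6 -0.6 255;-30 0.1 -6 -0.6 255;-30 0.1 -6 -0.6 255;-30 0.1 -6 -0.6 255;-30 0.1 -6 -0.6 255;-30 0.1 -6 -0.6 255'; python3 -m handwheel '-17.7 0.1 0 0 255;-17.7 0.1 0 0 255;-17.7 0.1 0 0 255;-17.7 0.1 0 0 255;-17.7 0.1 0 0 255;-17.7 0.1 0 0 255;-17.7 0.1 0 0 255'
cat > held.py <<'E'
# axis of the held bottle: foot and body edges by height, relative to the tool; args: npz, underside z
import sys; from h import *; from station import monitor
f=dict(np.load(sys.argv[1]+".npz")); P=pts(f); u=float(sys.argv[2]); s=monitor.get_state(); t=s["tool_pos"]
Q=P[(abs(P[...,0]-t[0])<.03)&(abs(P[...,1]-t[1])<.035)]
for a,b,r in ((.002,.011,.023),(.02,.045,.020)):
    q=Q[(Q[:,2]>u+a)&(Q[:,2]<u+b)]; print(len(q),"yc",(np.percentile(q[:,1],98)-r).round(4),"xc",((q[:,0].min()+q[:,0].max())/2).round(4))
E
python3 look.py p2; python3 held.py p2 .108
```

```text
t: 13.65
tool_pos: [0.5594, -0.0955, 0.141]
ee_rot: [0.688, 0.726, -0.0, -0.0]
force: [0.7, 0.5, -2.5]
opening: 0.0394
grip_force: 30.0
t: 14.35
tool_pos: [0.5706, -0.2681, 0.141]
ee_rot: [0.687, 0.727, 0.0, -0.001]
force: [-0.0, 0.4, -2.9]
opening: 0.0391
grip_force: 30.0
[ 0.5707 -0.268   0.1411]
521 yc -0.269 xc 0.5701
1514 yc -0.2682 xc 0.5708
```

```bash
python3 -m handwheel '-0.2 -0.3 0 0 255;-0.2 -0.3 2.5 0 255;-0.2 -0.3 5 0 255;-0.2 -0.3 6 0 255;-0.2 -0.3 6.5 0 255;-0.2 -0.3 7 0 255;-0.2 -0.3 7.3 0 255;-0.2 -0.3 7.5 0 255'; python3 -m handwheel '0 0 0.2 0 255;0 0 0.4 0 255;0 0 0.6 0 255;0 0 0.8 0 255;0 0 1 0 255;0 0 1 0 255'
```

```text
t: 15.2
tool_pos: [0.5681, -0.2725, 0.0667]
ee_rot: [0.688, 0.726, 0.0, 0.0]
force: [0.0, -0.4, -1.9]
opening: 0.0393
grip_force: 30.0
t: 15.8
tool_pos: [0.5683, -0.2727, 0.0568]
ee_rot: [0.688, 0.726, 0.0, 0.001]
force: [-0.1, 0.2, 4.0]
opening: 0.0395
grip_force: 30.0
```

```bash
python3 -m handwheel '0.2 0 0.2 0 255;0.2 0 0.4 0 255;0.2 0 0.6 0 255;0.2 0 0.7 0 255;0.2 0 0.7 0 255'; python3 -m handwheel '0 0 0.1 0 255;0 0 0.2 0 255;0 0 0.2 0 255'; python3 -m handwheel '0 0 0.1 0 255;0 0 0.2 0 255;0 0 0.2 0 255'
```

```text
t: 16.3
tool_pos: [0.5674, -0.2699, 0.0491]
ee_rot: [0.688, 0.726, -0.0, -0.0]
force: [-1.5, 1.6, 2.1]
opening: 0.0392
grip_force: 30.0
t: 16.6
tool_pos: [0.5676, -0.2699, 0.049]
ee_rot: [0.688, 0.726, -0.0, -0.0]
force: [-5.8, 2.1, 18.5]
opening: 0.0393
grip_force: 30.0
t: 16.9
tool_pos: [0.5677, -0.2699, 0.0488]
ee_rot: [0.688, 0.726, -0.001, 0.0]
force: [-11.3, 4.5, 32.7]
opening: 0.0395
grip_force: 30.0
```

```bash
python3 -m handwheel '0 0 -0.4 0 255;0 0 -0.4 0 0;0 0 -0.4 0 0;0 0 -0.4 0 0;0 0 -0.4 0 0;0 0 -5 0 0;0 0 -10 0 0;0 0 -11 0 0'; python3 -m handwheel '40 -1.7 0 0 0;40 -1.7 0 0 0;40 -1.7 0 0 0;40 -1.7 0 0 0;40 -1.7 0 0 0;40 -1.7 0 0 0;40 -1.7 0 0 0;40 -1.7 0 0 0'
python3 -c "
from h import *; from station import monitor
s=monitor.get_state();print(go(s,[.5389,.2762,.156],2.5))"
```

```text
t: 17.7
tool_pos: [0.571, -0.2711, 0.1608]
ee_rot: [0.688, 0.726, 0.002, 0.004]
force: [0.4, -0.0, -0.5]
opening: 0.0882
grip_force: 0.0
t: 18.5
tool_pos: [0.5288, 0.1296, 0.155]
ee_rot: [0.688, 0.726, 0.0, 0.0]
force: [0.9, -0.1, 0.2]
opening: 0.0882
grip_force: 0.0
(array([14.58,  1.79, -0.1 ]), np.float64(0.55))
```

```bash
python3 -m handwheel '14.6 1.8 0 0.6 0;14.6 1.8 0 0.6 0;14.6 1.8 0 0.6 0;14.6 1.8 0 0.6 0;14.6 1.8 0 0.6 0;14.6 1.8 0 0.6 0;14.6 1.8 0 0.6 0'
python3 look.py w5; python3 nxt.py w5 .276; python3 nxt.py w5 .345
python3 -c "
from h import *; from station import monitor
s=monitor.get_state();print(go(s,[.5389,.2762,.082],2.5))"
```

```text
t: 19.2
tool_pos: [0.5398, 0.2725, 0.1549]
ee_rot: [0.693, 0.721, -0.001, 0.0]
force: [-0.3, 0.9, 0.6]
opening: 0.0879
grip_force: 0.0
[0.5399 0.2727 0.155 ]
2110 [0.5186 0.2564 0.103 ] [0.5582 0.2965 0.1352] [0.5384 0.2765 0.1191]
2791 [0.5201 0.3235 0.1066] [0.5599 0.363  0.1373] [0.54   0.3432 0.1219]
(array([ 0.36, -0.08,  7.3 ]), np.float64(-0.17))
```

```bash
python3 -m handwheel '0.2 -0.1 4 0 0;0.2 -0.1 7.5 0 0;0.2 -0.1 7.5 0 0;0.2 -0.1 7.5 0 0;0.2 -0.1 7.5 0 0;0.2 -0.1 7.5 0 0'
```

```text
t: 19.85
tool_pos: [0.5395, 0.2771, 0.0821]
ee_rot: [0.692, 0.722, 0.001, 0.0]
force: [-0.0, -0.0, 0.0]
opening: 0.0879
grip_force: 0.0
```

```bash
python3 -m handwheel '0 0 0 0 255;0 0 0 0 255;0 0 0 0 255;0 0 0 0 255;0 0 0 0 255;0 0 0 0 255;0 0 0 0 255;0 0 0 0 255'; python3 -m handwheel '0 0 0 0 255;0 0 -4 0 255;0 0 -6 0 255;-25 0.1 -6 -0.6 255;-25 0.1 -6 -0.6 255;-25 0.1 -6 -0.6 255;-25 0.1 -6 -0.6 255;-25 0.1 -6 -0.6 255'; python3 -m handwheel '-22.7 0.1 0 0 255;-22.7 0.1 0 0 255;-22.7 0.1 0 0 255;-22.7 0.1 0 0 255;-22.7 0.1 0 0 255;-22.7 0.1 0 0 255;-22.7 0.1 0 0 255;-22.7 0.1 0 0 255'
python3 look.py p3; python3 held.py p3 .109
```

```text
t: 20.65
tool_pos: [0.5385, 0.2766, 0.0802]
ee_rot: [0.692, 0.722, 0.0, 0.0]
force: [1.0, -0.3, 0.1]
opening: 0.0392
grip_force: 30.0
t: 21.45
tool_pos: [0.5493, 0.0248, 0.14]
ee_rot: [0.688, 0.726, -0.0, -0.0]
force: [1.1, 0.3, -1.4]
opening: 0.0391
grip_force: 30.0
t: 22.25
tool_pos: [0.5631, -0.1978, 0.14]
ee_rot: [0.687, 0.727, 0.0, -0.001]
force: [-0.6, 0.3, -1.9]
opening: 0.0392
grip_force: 30.0
[ 0.5632 -0.1977  0.1401]
572 yc -0.1985 xc 0.5626
1599 yc -0.1978 xc 0.5632
```

```bash
python3 -m handwheel '0 0.1 2.5 0 255;0 0.1 5 0 255;0 0.1 6 0 255;0 0.1 6.5 0 255;0 0.1 7 0 255;0 0.1 7.5 0 255;0 0.1 7.5 0 255'; python3 -m handwheel '0 0 0.2 0 255;0 0 0.4 0 255;0 0 0.6 0 255;0 0 0.8 0 255;0 0 1 0 255;0 0 1 0 255'
```

```text
t: 23.0
tool_pos: [0.5642, -0.1997, 0.0652]
ee_rot: [0.688, 0.726, -0.0, 0.0]
force: [-0.9, -0.6, -2.1]
opening: 0.0395
grip_force: 30.0
t: 23.6
tool_pos: [0.5645, -0.2, 0.0555]
ee_rot: [0.688, 0.726, 0.0, 0.0]
force: [-0.1, -0.7, 3.2]
opening: 0.0391
grip_force: 30.0
```

```bash
python3 -m handwheel '0 0 0.2 0 255;0 0 0.4 0 255;0 0 0.6 0 255;0 0 0.7 0 255;0 0 0.7 0 255'; python3 -m handwheel '0 0 0.1 0 255;0 0 0.2 0 255;0 0 0.3 0 255;0 0 0.3 0 255'
```

```text
t: 24.1
tool_pos: [0.5635, -0.1997, 0.0481]
ee_rot: [0.688, 0.726, -0.001, -0.001]
force: [-3.9, -0.3, 4.8]
opening: 0.0396
grip_force: 30.0
t: 24.5
tool_pos: [0.5637, -0.1998, 0.0478]
ee_rot: [0.688, 0.726, -0.001, -0.0]
force: [-13.0, 1.4, 28.9]
opening: 0.039
grip_force: 30.0
```

Home. Next is the nozzle, at (0.540, 0.343).

```bash
python3 -m handwheel '0 0 -0.4 0 255;0 0 -0.4 0 0;0 0 -0.4 0 0;0 0 -0.4 0 0;0 0 -0.4 0 0;0 0 -5 0 0;0 0 -10 0 0;0 0 -11.2 0 0'; python3 -m handwheel '39 -0.5 0 0 0;39 -0.5 0 0 0;39 -0.5 0 0 0;39 -0.5 0 0 0;39 -0.5 0 0 0;39 -0.5 0 0 0;39 -0.5 0 0 0;39 -0.5 0 0 0'
python3 -c "
from h import *; from station import monitor
s=monitor.get_state();print(go(s,[.5400,.3422,.156],2.5))"
```

```text
t: 25.3
tool_pos: [0.5675, -0.2001, 0.1623]
ee_rot: [0.688, 0.726, 0.002, 0.004]
force: [0.7, -0.0, 0.6]
opening: 0.0881
grip_force: 0.0
t: 26.1
tool_pos: [0.5375, 0.1928, 0.1569]
ee_rot: [0.687, 0.727, 0.0, -0.0]
force: [-0.2, 0.5, 0.1]
opening: 0.0883
grip_force: 0.0
(array([14.9 ,  1.08,  0.11]), np.float64(0.69))
```

```bash
python3 -m handwheel '14.9 1 0 0.7 0;14.9 1 0 0.7 0;14.9 1 0 0.7 0;14.9 1 0 0.7 0;14.9 1 0 0.7 0;14.9 1 0 0.7 0;14.9 1 0 0.7 0'
python3 look.py w6; python3 nxt.py w6 .343
python3 -c "
from h import *; from station import monitor
s=monitor.get_state();print(go(s,[.5400,.3432,.082],2.5))"
```

```text
t: 26.8
tool_pos: [0.5411, 0.3365, 0.1568]
ee_rot: [0.693, 0.721, -0.001, 0.001]
force: [-0.3, -0.2, 0.4]
opening: 0.0881
grip_force: 0.0
[0.5411 0.3368 0.157 ]
2117 [0.5205 0.3275 0.1031] [0.5594 0.3635 0.1378] [0.54   0.3455 0.1205]
(array([ 0.66, -0.08,  7.5 ]), np.float64(-0.27))
```

```bash
python3 -m handwheel '0.5 -0.1 3 0 0;0.5 -0.1 7.5 0 0;0.5 -0.1 7.5 0 0;0.5 -0.1 7.5 0 0;0.5 -0.1 7.5 0 0;0.5 -0.1 7.5 0 0'
```

```text
t: 27.45
tool_pos: [0.5404, 0.3444, 0.0845]
ee_rot: [0.693, 0.721, 0.002, 0.0]
force: [-0.3, -0.4, 0.9]
opening: 0.0878
grip_force: 0.0
```

```bash
python3 -m handwheel '0 0 0.2 0 255;0 0 0.2 0 255;0 0 0.2 0 255;0 0 0.2 0 255;0 0 0.2 0 255;0 0 0.2 0 255;0 0 0.2 0 255;0 0 0.2 0 255'; python3 -m handwheel '0 0 0 0 255;0 0 -4 0 255;0 0 -6 0 255;-25 -0.1 -6 -0.8 255;-25 -0.1 -6 -0.8 255;-25 -0.1 -6 -0.8 255;-25 -0.1 -6 -0.8 255;-25 -0.1 -6 -0.8 255'; python3 -m handwheel '-22.5 0 0 0 255;-22.5 0 0 0 255;-22.5 0 0 0 255;-22.5 0 0 0 255;-22.5 0 0 0 255;-22.5 0 0 0 255;-22.5 0 0 0 255;-22.5 0 0 0 255'
python3 look.py p4; python3 held.py p4 .108
```

```text
t: 28.25
tool_pos: [0.5394, 0.3437, 0.0803]
ee_rot: [0.692, 0.722, 0.0, 0.0]
force: [1.0, -0.2, -0.4]
opening: 0.0391
grip_force: 30.0
t: 29.05
tool_pos: [0.5478, 0.0918, 0.14]
ee_rot: [0.687, 0.726, -0.0, -0.0]
force: [0.8, -0.2, -1.7]
opening: 0.0389
grip_force: 30.0
t: 29.85
tool_pos: [0.5608, -0.1288, 0.1401]
ee_rot: [0.686, 0.727, 0.0, -0.001]
force: [0.0, -0.4, -1.3]
opening: 0.0394
grip_force: 30.0
[ 0.5609 -0.1286  0.1402]
524 yc -0.1296 xc 0.5602
1541 yc -0.1287 xc 0.5609
```

Already lined up, and the descent itself drifts about −2 mm in y.

```bash
python3 -m handwheel '0 0 2.5 0 255;0 0 5 0 255;0 0 6 0 255;0 0 6.5 0 255;0 0 7 0 255;0 0 7.5 0 255;0 0 7.5 0 255'; python3 -m handwheel '0 0 0.2 0 255;0 0 0.4 0 255;0 0 0.6 0 255;0 0 0.8 0 255;0 0 1 0 255;0 0 1 0 255'
```

```text
t: 30.6
tool_pos: [0.561, -0.1308, 0.0652]
ee_rot: [0.687, 0.726, -0.0, 0.0]
force: [-0.4, -1.1, -0.5]
opening: 0.0393
grip_force: 30.0
t: 31.2
tool_pos: [0.561, -0.131, 0.0552]
ee_rot: [0.687, 0.726, -0.0, 0.0]
force: [-2.2, -0.8, 1.8]
opening: 0.0395
grip_force: 30.0
```

```bash
python3 -m handwheel '0 0 0.2 0 255;0 0 0.4 0 255;0 0 0.6 0 255;0 0 0.7 0 255;0 0 0.7 0 255'; python3 -m handwheel '0 0 0.1 0 255;0 0 0.2 0 255;0 0 0.3 0 255;0 0 0.3 0 255'
```

```text
t: 31.7
tool_pos: [0.5598, -0.1308, 0.0481]
ee_rot: [0.687, 0.726, -0.001, -0.001]
force: [-5.7, 0.8, 7.4]
opening: 0.0389
grip_force: 30.0
t: 32.1
tool_pos: [0.56, -0.1309, 0.0478]
ee_rot: [0.687, 0.726, -0.002, -0.0]
force: [-15.8, 0.6, 34.9]
opening: 0.0394
grip_force: 30.0
```

Home. I release it, go up and back, and check all four.

```bash
python3 -m handwheel '0 0 -0.4 0 255;0 0 -0.4 0 0;0 0 -0.4 0 0;0 0 -0.4 0 0;0 0 -0.4 0 0;0 0 -5 0 0;0 0 -10 0 0;0 0 -15 0 0'; python3 -m handwheel '-10 -6 -10 0 0;-10 -6 -10 0 0;-10 -6 -10 0 0;-10 -6 -10 0 0;-10 -6 -10 0 0;-10 -6 -10 0 0;-10 -6 -10 0 0'
python3 - <<'E'
from h import *; from station import optics
f=optics.grab_frame("wrist"); P=pts(f); cv2.imwrite("pics/end.png",f["frame"][:,:,::-1])
for n,x,y,h in (("widecap",.5717,-.3401,.078),("flip",.5679,-.2702,.082),("bulb",.5641,-.2004,.086),("nozzle",.5603,-.1305,.088)):
    q=P[(np.hypot(P[...,0]-x,P[...,1]-y)<.026)&(P[...,2]<.15)]; t=q[q[:,2]>.068]
    print(n,"top",(np.percentile(q[:,2],99.8)-h).round(4),"ctr",((t.min(0)+t.max(0))/2)[:2].round(4),"clip",x,y)
E
```

```text
t: 32.9
tool_pos: [0.5608, -0.1305, 0.1966]
ee_rot: [0.687, 0.727, 0.0, -0.0]
force: [0.8, -0.4, 0.3]
opening: 0.0882
grip_force: 0.0
t: 33.6
tool_pos: [0.5067, -0.232, 0.294]
ee_rot: [0.686, 0.727, 0.0, -0.001]
force: [0.2, -0.4, 0.4]
opening: 0.0881
grip_force: 0.0
widecap top 0.0181 ctr [ 0.5702 -0.3428] clip 0.5717 -0.3401
flip top 0.0177 ctr [ 0.5657 -0.2702] clip 0.5679 -0.2702
bulb top 0.0167 ctr [ 0.5621 -0.1998] clip 0.5641 -0.2004
nozzle top 0.0167 ctr [ 0.5585 -0.1314] clip 0.5603 -0.1305
```

View pics/end.png

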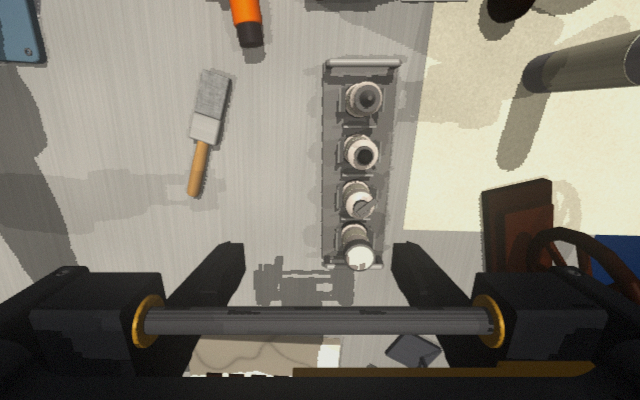

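The view shows nozzle, bulb, flip and widecap upright in the clips at (366,98), (362,155), (359,200) and (357,250). The measured undersides are at the deck height of 16 mm, to within the depth noise.

```bash
python3 -c "
from station import workorder; print(workorder.finish_job())"
```

```text
the job is handed in; nothing more can be done
None
```

All four bottles are upright and pressed home in the caddy clips, in order from the left (nozzle, bulb, flip, widecap), and the job was handed in at about 34 s; no verdict was returned.

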